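# Clamp a gauge head onto the vacuum port

### The arm

A 6-joint arm with a two-finger parallel gripper is mounted at the origin on the work surface. World frame = base frame: x ahead of the robot, y to its left, z up, the work surface at z = 0. Lengths are in m, angles in rad, forces in N, time in s.
With the tool pointing down it reaches from about 0.4 to 0.925 m from the base axis. Payload 3.4 kg.
Tool frame: the origin (TCP) lies between the finger pads; the fingertips stand 17 mm ahead of it and the grasp point (between the pads) lies 2 mm behind it (bot.tip_reach is the z of the fingertips in the tool frame, in m); z points along the fingers, y is the line along which they close (so a half turn about z gives the same grasp; the last joint's range is limited). The gripper opens to 85 mm and grips with 20 to 120 N. Pads are 22 mm wide; open, the fingers measure 114 mm over their backs; the gripper's body (76 mm by 85 mm) begins 54 mm behind the grasp point. The pads swing forward as they close: fully open they stand 13 mm farther back than shut.
Start: joints at [-1.23, 0.307, 1.506, -0, 1.328, -0.073], TCP at [0.232, -0.526, 0.248] pointing down, gripper open.
Joint ranges: [-3.12, 3.12], [-1.05, 2.28], [0.14, 2.33], [-1.42, 4.57], [0.1, 2.73], [-2.68, 2.68]. Speed limits (rad/s): [2.57, 2.57, 3.14, 3.14, 3.14, 3.14].

### API

Orientations are given as a 3x3 rotation matrix whose columns are the frame's x, y, z axes.
In Python, from rig import bot gives the robot as it stands.
- The arm moves only by the tool move_arm, never from a script. Its argument "plan" is a list of rows, each a list of 3 entries, a list of its own where there are three numbers: the shift along the tool's x, y, z as a fraction of full scale, then the turn, a rotation vector about the tool's x, y, z as a fraction of full scale, then the gripper command: -1 is fully open, 1 is shut, values between are in proportion. In form: [[[tx, ty, tz], [rx, ry, rz], fingers], ...]. A call has 1 to 20 rows; each row shifts and turns the commanded pose from where the row before left it, along the tool's axes as they then stand; what a row does not reach is not made up. Full scale, the value 1, is 0.025 m for a shift and pi rad for a turn. A row lasts 1/12 s, in which the tool goes at most 41.7 mm and 7.16 degrees, less where a joint would pass 70% of its speed; a pose out of reach is approached as far as the arm can. A call with a number of a shift or a turn outside -1 to 1 is refused whole. A call with a gripper value outside its range is refused whole. The fingers move at their own pace and stop on an object; the grip force is fixed at half the most. Time passes only in rows, so rows that do not move let the fingers close. It gives the time, the measured TCP pose, the force, the opening and the grip force at its end, in the units of the state.
- bot.state(): the state, without advancing time (a new reading comes with each control period).
- bot.camera(name): name is "scene" or "side" or "wrist"; returns a dict with "color" (400x640x3 uint8, red, green, blue), "vertical_fov" (degrees; the focal length in pixels is half the picture's height over the tangent of half this angle, whatever the lens; pixels are square), "cx", "cy" (the principal point, pixels), "pose" (4x4, takes a point from camera to world coordinates); the wrist camera has in their place "hand_eye" (4x4, takes a point from camera to tool coordinates, whose origin is the TCP and whose axes are the flange's). Camera axes: x right, y down, z forward; pixel columns grow to the right and rows downward; lengths in m; the calibration is good to about 2 mm. A picture is of the moment at which its call begins: read the wrist's pose just before it. There is no depth.
- bot.finish_job(): hands the job in; it is judged then, once.
Trained networks look in a picture, given as the dict that the camera call returned (one of the last four; its "shot" number tells which), for a name from the list of things; names that differ only in an ending like _2 or _b are one class to them, and where a whole thing is asked for, a point or a joint stands for the part that bears it (a point fixed in the world has none). Each returns a list of dicts, best first, with "score" (0 to 1); they miss things now and then, are a little off and sometimes report something else, mostly with a low value. They report only what shows in the picture. A call takes as long as a camera call. They do not tell look-alikes from the thing itself.
- bot.search_frame(target, picture): "pixel" ([row, column] in pixels, amid what is visible of it).
- bot.outline_of(target, picture): "region" (400x640 bool, what is visible of it) and "pixel" ([row, column] in pixels, amid what is visible of it).
The state is a dict: "time_s": time; "qpos": joint angles; "joint_vel": joint speeds; "joint_efforts": joint torques, N m; "ee_pos": TCP position; "ee_rot": TCP orientation; "force": force on the tool from outside, world axes, zero at the start; "torque": the same for the moment, N m; "opening": finger opening in m; "grasp_force": force on a finger pad.
Only numpy, scipy, OpenCV 4.12 (cv2) and the standard library are available. Lean on these libraries where they do the work, as an engineer would, in place of code of your own. Each camera call takes 0.05 s, during which the arm holds its last target. There are 200 camera calls.

### The job

Mount the gauge head on the vacuum port: first lift the counterweighted dust-cover arm off the port until it tips over its balance and rests open by itself, then set the gauge head gently, flange down and squarely, on the port's flange and let go of it. Then swing the hinged half of the clamp ring shut around the two flanges and swing the bolt with the wing into the ring's forked lug so that it is latched fully home. Leave the jar, the bottle and the short double-flanged pipe piece standing where they are.

Things in the scene. Friction and masses are not known exactly. Their poses are not given: they have to be found in the camera images.
- fixture: Vacuum port stand, fixed to the bench: grey base plate 240 x 130 x 12 mm, a 40 mm dia. steel tube with a 56 mm dia. flange on top at 86 mm. Origin: on the bench under the tube's centre, z up. The cover arm's pivot lies to its own +x, the ring hinge to its +y, the bolt pivot to its -y; its +x points away from the robot within 20 degrees.
- port_top (a point): Centre of the upper face of the port's flange, 86 mm above the bench, where the middle of the gauge head's underside belongs; under the dust cover at the start. Round the flange's +x half sits a fixed half clamp ring (inner radius 30.5, outer 38 mm, 77 to 91 mm high, open above): a flange set down from above drops in with 2.5 mm play. Axes as fixture.
- cover_pivot (a point): Pivot of the dust-cover arm: level axis along the fixture's y, at (110, 0, 130) mm in the fixture's frame, between two grey cheeks (22 x 7 mm at y +-33, up to 140 mm high).
- cover (a joint): Angle of the dust-cover arm: 0 = level over the port (start), grows as it is lifted, stop at 1.83 rad (leaning back past upright). A cranked counterweight (44 mm dia., 38 mm long) behind and above the pivot: the arm falls shut below about 0.7 rad and falls open by itself above it, damped. About 1 N at the bar lifts it.
- cover_bar (a point): Middle of the level round bar (10 mm dia., 60 mm long, along the fixture's y) at the arm's free end, 175 mm from the pivot, 130 mm high at the start. It is the outer side of a rectangular bail; between it and the next bar, 50 mm nearer the pivot, is a window 40 x 50 mm, open below, where a finger fits. The round bar can turn between the fingers. The 60 mm dia. cover disc hangs 37 mm below the arm.
- gauge_mid (a point): Centre (33 mm above the underside) of the gauge head, loose, about 0.25 kg, standing on the bench: steel, 66 mm tall; flange 56 mm dia., 5 mm thick at the bottom; round body 36 mm dia. from 5 to 52 mm; black plug 24 mm dia. from 52 to 66 mm. The only loose thing with a single flange at its foot. z is its own axis, up.
- gauge_foot (a point): Centre of the gauge head's underside.
- ring_hinge (a point): Vertical hinge axis of the clamp ring's moving half, at (0, 50) mm in the fixture's frame; this point is on the axis, 98 mm above the bench.
- ring (a joint): Angle of the ring's moving half: 0 = shut, grows clockwise from above as it opens toward the fixture's -x, stop 1.6 rad; starts at 0.9 to 1.35. Stays where left (friction 0.05 N m). Half ring of outer radius 38 mm, 77 to 96 mm high; its inner lip passes 2 mm over the gauge head's flange if that lies flat. Its free end has a forked lug, two level plates with an 8 mm gap, for the bolt.
- ring_post (a point): Point 105 mm above the bench on the upright push post outside the moving half ring: steel pin 10 mm dia., from 76 to 118 mm high, 81 mm from the hinge axis; with the ring shut it is at (-46, -17) mm in the fixture's frame.
- bolt_pivot (a point): Vertical pivot axis of the swing bolt, at (14, -60) mm in the fixture's frame; this point is on it at the bolt's height, 88.5 mm above the bench.
- bolt (a joint): Angle of the swing bolt: 0 = latched in the lug, pointing to the fixture's -x; grows counter-clockwise from above as it swings out (1.57 = pointing to -y), stop 2.1 rad; starts at 1.2 to 1.9. Stays where left (friction 0.03 N m). Its round head (16 mm dia., 43 mm from the pivot) passes just outside the lug if the ring is fully shut, and then holds it shut; otherwise it strikes the lug or holds nothing.
- bolt_wing (a point): Centre of the upright flat wing on the bolt's head: steel, 20 mm long along the bolt, 6 mm thick, top at 120 mm; this point is 108 mm above the bench and 47 mm from the bolt's pivot axis.
- jar: Bystander: amber jar with black lid, 56 mm dia., 65 mm tall, standing. Origin under its centre.
- bottle: Bystander: white plastic bottle, 52 mm dia., 110 mm tall, standing. Origin under its centre.
- spool: Bystander: short steel tube piece with a 56 mm dia. flange at both ends, 34 mm tall, standing. Origin under its centre.
Things that resemble listed ones, but are neither listed nor needed, are in the scene too. Leave any turquoise look-alike of the part that bears gauge_mid alone.

How it is judged:
By the outcome, as a careful person would: the job done as asked, in the order asked, and still so for the second after the job is handed in, with the robot touching nothing.
It also fails if it takes over 72 s, if anything falls off the work surface, if the arm or the gripper's body presses on something with over 40 N, if the wrist force passes 120 N, or if a joint passes its speed limit or range.

## Working session

There is one attempt and no reset: what is moved stays moved. The work goes in short steps, Python scripts to look and compute and a tool call to move; the robot and the scene stay as the last step left them, time stands still between calls to the robot, and variables do not carry over. Pictures are saved under pics/ and viewed, at most 10 in all, crops included, and the job is handed in when it is done.

Besides the shell and the picture viewer there is one more tool, called after "Request:" as name(argument=value, ...), one argument or row to a line, values as JSON. move_arm: Moves the arm, as the interface text tells. Its arguments: {"type":"object","properties":{"plan":{"type":"array","items":{"type":"array"}}},"required":["plan"]}

```bash
ls; mkdir -p pics
cat > h.py <<'E'
import numpy as np, cv2
from rig import bot
def K(p):
    f=200/np.tan(np.radians(p["vertical_fov"])/2); return f,p["cx"],p["cy"]
def cam(name):
    s=bot.state(); p=bot.camera(name)
    if name=="wrist":
        T=np.eye(4);T[:3,:3]=np.array(s["ee_rot"]);T[:3,3]=s["ee_pos"]; p["P"]=T@np.array(p["hand_eye"])
    else: p["P"]=np.array(p["pose"])
    return p
def ray(p,px):
    f,cx,cy=K(p); d=np.array([(px[1]-cx)/f,(px[0]-cy)/f,1.]); return p["P"][:3,3],p["P"][:3,:3]@d
def onz(p,px,z):
    o,d=ray(p,px); return o+d*(z-o[2])/d[2]
def proj(p,X):
    f,cx,cy=K(p); c=np.linalg.inv(p["P"])@np.r_[X,1]; return np.array([cy+f*c[1]/c[2],cx+f*c[0]/c[2]])
def tri(obs):
    A=np.zeros((3,3));b=np.zeros(3)
    for p,px in obs:
        o,d=ray(p,px);d=d/np.linalg.norm(d);M=np.eye(3)-np.outer(d,d);A+=M;b+=M@o
    return np.linalg.solve(A,b)
def save(p,n): cv2.imwrite("pics/"+n,p["color"][:,:,::-1])
E
python3 - <<'E'
from h import *
np.set_printoptions(precision=3,suppress=True)
ps=[cam("scene"),cam("side")]
cv2.imwrite("pics/a.png",np.vstack([p["color"][:,:,::-1] for p in ps])[:, :])
im=cv2.imread("pics/a.png"); cv2.imwrite("pics/a.png",cv2.resize(im,(480,600)))
save(ps[0],"s0.png");save(ps[1],"d0.png")
for n,p in zip(("scene","side"),ps):
    print(n,p["P"][:3,3],K(p))
    for t in ["fixture","port_top","cover_pivot","cover_bar","gauge_mid","gauge_foot","ring_hinge","ring_post","bolt_pivot","bolt_wing","jar","bottle","spool"]:
        r=bot.search_frame(t,p); print(t,[(np.round(x["pixel"]).tolist(),round(x["score"],2)) for x in r[:4]])
E
```

```text
pics
scene [ 1.051 -1.081  0.921] (np.float64(518.6069699014016), 313.9559785160407, 207.06548289293093)
fixture [([234.0, 347.0], 0.6), ([204.0, 316.0], 0.33)]
port_top [([237.0, 343.0], 0.91)]
cover_pivot [([236.0, 344.0], 0.93), ([205.0, 316.0], 0.17)]
cover_bar [([207.0, 341.0], 0.64)]
gauge_mid [([286.0, 186.0], 0.96), ([319.0, 206.0], 0.68), ([292.0, 225.0], 0.64)]
gauge_foot [([292.0, 228.0], 0.92), ([289.0, 188.0], 0.84), ([322.0, 212.0], 0.73)]
ring_hinge [([239.0, 346.0], 0.68)]
ring_post [([206.0, 314.0], 0.5)]
bolt_pivot [([235.0, 344.0], 0.65)]
bolt_wing []
jar [([181.0, 373.0], 0.87)]
bottle [([176.0, 328.0], 0.58)]
spool [([326.0, 260.0], 0.86), ([294.0, 228.0], 0.46)]
side [-0.18   0.76   0.875] (np.float64(489.4113471364846), 315.9331487657679, 207.18389443235282)
fixture [([221.0, 273.0], 0.87)]
port_top [([220.0, 274.0], 0.78), ([191.0, 281.0], 0.32)]
cover_pivot [([223.0, 275.0], 0.96)]
cover_bar [([192.0, 278.0], 0.91), ([222.0, 272.0], 0.49)]
gauge_mid [([185.0, 412.0], 0.81), ([201.0, 402.0], 0.59)]
gauge_foot [([185.0, 409.0], 0.84), ([203.0, 398.0], 0.82)]
ring_hinge [([221.0, 279.0], 0.65)]
ring_post [([231.0, 292.0], 0.84)]
bolt_pivot [([192.0, 278.0], 0.73), ([220.0, 275.0], 0.6), ([292.0, 183.0], 0.21)]
bolt_wing []
jar [([295.0, 184.0], 0.79)]
bottle [([308.0, 248.0], 0.95)]
spool [([181.0, 374.0], 0.76), ([229.0, 291.0], 0.53)]
```

Run:
```python
import cv2
a=cv2.imread("pics/s0.png")[130:370,130:450];b=cv2.imread("pics/d0.png")[130:350,150:450]
cv2.imwrite("pics/s1.png",cv2.resize(a,(800,600),interpolation=cv2.INTER_CUBIC))
cv2.imwrite("pics/d1.png",cv2.resize(b,(800,587),interpolation=cv2.INTER_CUBIC))
```

```text
(no output)
```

View pics/s1.png

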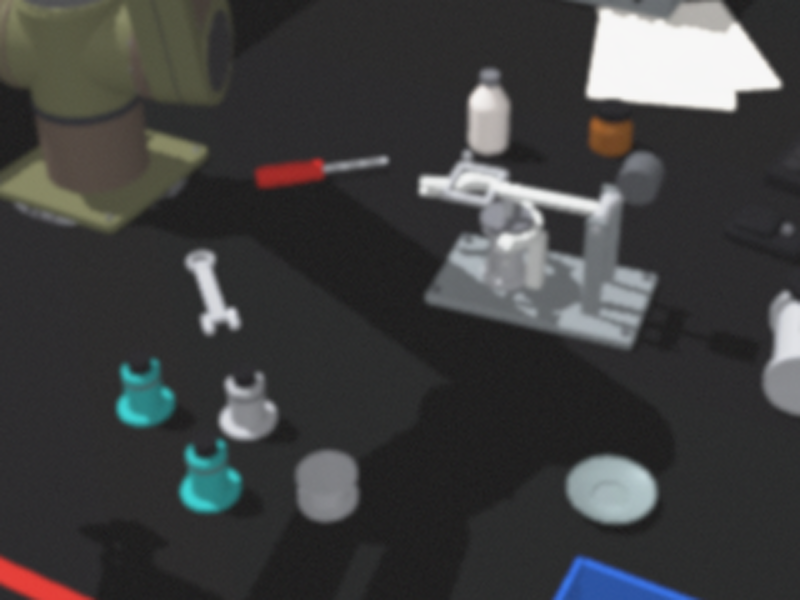

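View pics/d1.png

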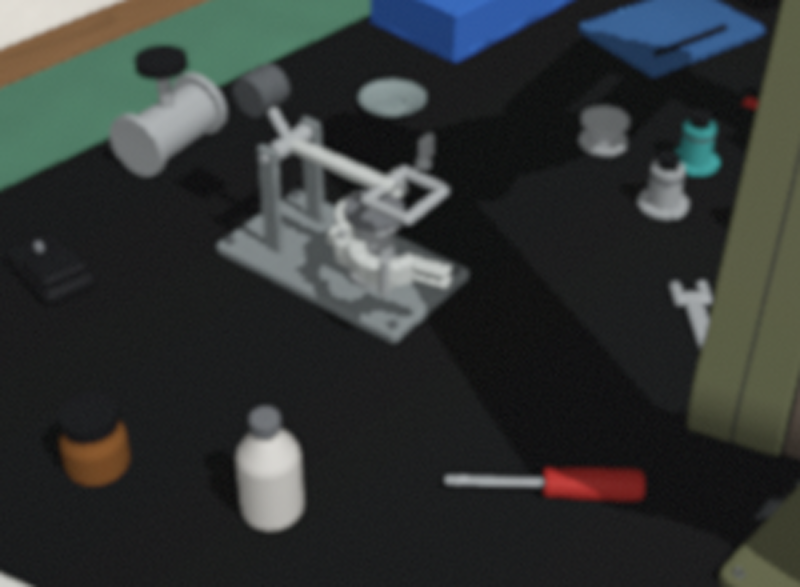

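Run:
```python
from h import *
np.set_printoptions(precision=4,suppress=True)
a,b=cam("scene"),cam("side")
S=lambda u,v:[130+v/2.5,130+u/2.5]
D=lambda u,v:[130+v/2.667,150+u/2.667]
for q in [(427,300),(463,235),(657,272),(633,348)]: print("plate scene",onz(a,S(*q),.010))
for q in [(217,250),(395,342),(468,272)]: print("plate side",onz(b,D(*q),.010))
print("gauge",tri([(a,S(247,405)),(b,D(664,190))]), onz(a,S(247,420),0.0025),onz(b,D(664,203),0.0025))
print("bar",tri([(a,S(430,186)),(b,D(427,205))]),onz(a,S(430,186),.13),onz(b,D(427,205),.13))
print("bottle",onz(b,D(270,510),0.0),"jar",onz(b,D(93,465),0))
w=cam("wrist");print(w["hand_eye"],K(w)); s=bot.state();print(s["ee_pos"],s["ee_rot"],s["opening"],s["time_s"])
```

```text
plate scene [ 0.514  -0.0581  0.01  ]
plate scene [0.4943 0.0742 0.01  ]
plate scene [0.7289 0.1104 0.01  ]
plate scene [ 0.7506 -0.0312  0.01  ]
plate side [0.7199 0.1149 0.01  ]
plate side [0.4837 0.0864 0.01  ]
plate side [ 0.5043 -0.0433  0.01  ]
gauge [ 0.4361 -0.2999  0.0175] [ 0.4376 -0.3056  0.0025] [ 0.4329 -0.297   0.0025]
bar [0.498  0.009  0.1238] [ 0.4934 -0.0102  0.13  ] [0.5054 0.0202 0.13  ]
bottle [0.4199 0.3038 0.    ] jar [0.5709 0.3779 0.    ]
[[-0.0008 -0.9471 -0.3208  0.0821]
 [ 1.     -0.0004 -0.0012 -0.0011]
 [ 0.001  -0.3208  0.9471 -0.1256]
 [ 0.      0.      0.      1.    ]] (np.float64(314.29700690392565), 319.1285434639503, 199.44386480721806)
[ 0.2317 -0.5263  0.2483] [[ 0.9152  0.403  -0.    ]
 [ 0.403  -0.9152  0.    ]
 [-0.     -0.     -1.    ]] 0.08532616721780327 1.55
```

Request:
move_arm(
  plan=[
    [[0,0,0],[0,0,-0.0374],-1],
    [[0,0,0],[0,0,-0.0374],-1],
    [[0,0,0],[0,0,-0.0374],-1],
    [[0,0,0],[0,0,-0.0374],-1],
    [[0,0,0],[0,0,-0.0374],-1],
    [[0,0,0],[0,0,-0.0374],-1],
    [[0,0,0],[0,0,-0.0374],-1],
    [[0,0,0],[0,0,-0.0374],-1],
    [[0,0,0],[0,0,-0.0374],-1],
    [[0,0,0],[0,0,-0.0374],-1],
    [[0,0,0],[0,0,-0.0374],-1],
    [[0.95,0.8,-0.06],[0,0,0],-1],
    [[0.95,0.8,-0.06],[0,0,0],-1],
    [[0.95,0.8,-0.06],[0,0,0],-1],
    [[0.95,0.8,-0.06],[0,0,0],-1],
    [[0.95,0.8,-0.06],[0,0,0],-1],
    [[0.95,0.8,-0.06],[0,0,0],-1],
    [[0.95,0.8,-0.06],[0,0,0],-1],
    [[0.95,0.8,-0.06],[0,0,0],-1],
    [[0.95,0.8,-0.06],[0,0,0],-1],
  ],
)

```text
time_s: 3.22
ee_pos: [0.3815, -0.2887, 0.2621]
ee_rot: [[-0.136, 0.991, 0.0], [0.991, 0.136, -0.0], [-0.0, 0.0, -1.0]]
force: [1.5, 0.5, -0.4]
opening: 0.0854
grasp_force: 0.0
```

Run:
```python
from h import *
np.set_printoptions(precision=4,suppress=True)
w=cam("wrist");save(w,"w1.png");np.save("w1P.npy",w["P"])
s=bot.state();print(s["ee_pos"],s["ee_rot"],s["qpos"],s["time_s"])
for x in bot.outline_of("gauge_mid",w):
    r=np.argwhere(x["region"]);c=w["color"][x["region"]].mean(0)
    print(x["score"],x["pixel"],r.min(0),r.max(0),c,onz(w,x["pixel"],.03))
```

```text
[ 0.3839 -0.2841  0.2623] [[-0.1379  0.9904  0.0033]
 [ 0.9904  0.1378  0.0043]
 [ 0.0038  0.0038 -1.    ]] [-0.7295  0.1585  1.6762  0.0056  1.3074 -0.8693] 3.2667
0.69 [193.6, 278.4] [169 255] [217 297] [ 83.7102 205.8946 206.4307] [ 0.3365 -0.325   0.03  ]
0.68 [252.6, 364.6] [229 344] [281 385] [ 81.5493 209.6348 210.3105] [ 0.4527 -0.3887  0.03  ]
0.26 [234.2, 453.2] [210 426] [258 479] [254.6359 254.74   254.7755] [ 0.5576 -0.3485  0.03  ]
```

View pics/w1.png

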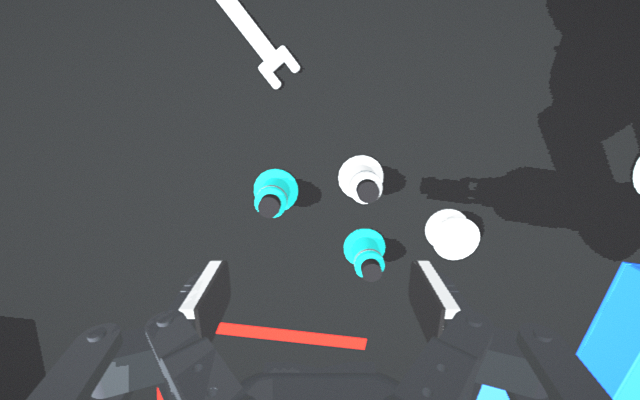

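Run:
```python
from h import *
np.set_printoptions(precision=4,suppress=True)
w=cam("wrist");s=bot.state();print(s["ee_pos"],s["ee_rot"][0],s["time_s"])
g=cv2.cvtColor(w["color"],cv2.COLOR_RGB2GRAY)[140:215,325:400]
n,l,st,c=cv2.connectedComponentsWithStats((g>180).astype(np.uint8))
i=1+st[1:,4].argmax();print(st[i],c[i]+[325,140])
n,l,st,c=cv2.connectedComponentsWithStats(((g<60)).astype(np.uint8));print(st,c+[325,140])
cv2.imwrite("pics/c1.png",cv2.resize(w["color"][130:290,230:500,::-1],(800,474),interpolation=cv2.INTER_CUBIC))
print(onz(w,(177,361),.004),onz(w,(191,368),.066))
```

```text
[ 0.3818 -0.2884  0.2621] [-0.14    0.9902  0.0004] 3.3667
[  12   17   45   49 1300] [357.7154 176.7792]
[[   0    0   75   75 5582]
 [  56   29    2    5    6]
 [  59   33    1    1    1]
 [  58   35    1    9    9]
 [  63   35    1    1    1]
 [  66   38    1    1    1]
 [  68   39    1    1    1]
 [  66   40    1    1    1]
 [  38   42    8    2    8]
 [  61   43    1    1    1]
 [  57   45    2    8    9]
 [  68   45    1    1    1]
 [  64   49    1    1    1]
 [  74   48    1    1    1]
 [  67   50    1    1    1]
 [  56   55    1    1    1]] [[361.8513 176.9645]
 [381.8333 170.6667]
 [384.     173.    ]
 [383.     179.    ]
 [388.     175.    ]
 [391.     178.    ]
 [393.     179.    ]
 [391.     180.    ]
 [366.5    182.375 ]
 [386.     183.    ]
 [382.1111 188.8889]
 [393.     185.    ]
 [389.     189.    ]
 [399.     188.    ]
 [392.     190.    ]
 [381.     195.    ]]
[ 0.4365 -0.2949  0.004 ] [ 0.436  -0.2944  0.066 ]
```

View pics/c1.png

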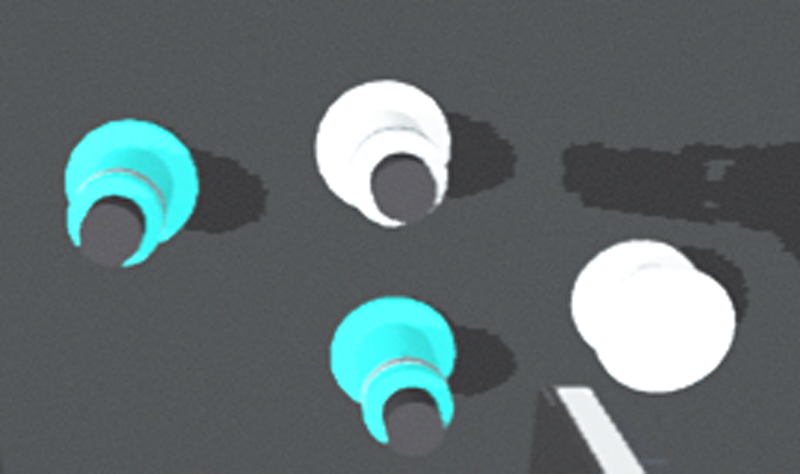

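Request:
move_arm(
  plan=[
    [[0.95,0.8,-0.06],[0,0,0],-1],
    [[0.95,0.8,-0.06],[0,0,0],-1],
    [[0.95,0.8,-0.06],[0,0,0],-1],
    [[0.95,0.8,-0.06],[0,0,0],-1],
    [[0.95,0.8,-0.06],[0,0,0],-1],
    [[0.95,0.8,-0.06],[0,0,0],-1],
    [[0.95,0.8,-0.06],[0,0,0],-1],
    [[0.95,0.8,-0.06],[0,0,0],-1],
    [[0.95,0.8,-0.06],[0,0,0],-1],
    [[0.95,0.8,-0.06],[0,0,0],-1],
    [[0.95,0.8,-0.06],[0,0,0],-1],
    [[0,0,0],[0,0,0],-1],
    [[0,0,0],[0,0,0],-1],
    [[0,0,0],[0,0,0],-1],
  ],
)

```text
time_s: 4.53
ee_pos: [0.563, -0.0025, 0.2779]
ee_rot: [[-0.136, 0.991, -0.001], [0.991, 0.136, -0.001], [-0.001, -0.001, -1.0]]
force: [-0.1, -1.1, 0.2]
opening: 0.0854
grasp_force: 0.0
```

Run:
```python
from h import *
np.set_printoptions(precision=4,suppress=True)
w=cam("wrist");save(w,"w2.png")
s=bot.state();print(s["ee_pos"],s["ee_rot"],s["qpos"],s["time_s"])
for t in ["fixture","cover_bar","cover_pivot","ring_post","bolt_wing","ring_hinge","bolt_pivot"]:
    print(t,[(np.round(x["pixel"]).tolist(),round(x["score"],2)) for x in bot.search_frame(t,w)[:3]])
cv2.imwrite("pics/w2c.png",cv2.resize(w["color"][:,:,::-1],(800,500),interpolation=cv2.INTER_CUBIC))
```

```text
[ 0.5628 -0.0027  0.278 ] [[-0.1348  0.9909 -0.0012]
 [ 0.9909  0.1348 -0.0008]
 [-0.0007 -0.0013 -1.    ]] [-0.0793  0.2691  1.4849 -0.0009  1.3887 -0.2144] 4.5833
fixture [([148.0, 377.0], 0.9)]
cover_bar [([166.0, 432.0], 0.6), ([248.0, 346.0], 0.24)]
cover_pivot [([147.0, 378.0], 0.61)]
ring_post [([90.0, 263.0], 0.55)]
bolt_wing []
ring_hinge [([150.0, 376.0], 0.96)]
bolt_pivot [([150.0, 374.0], 0.74)]
```

View pics/w2c.png

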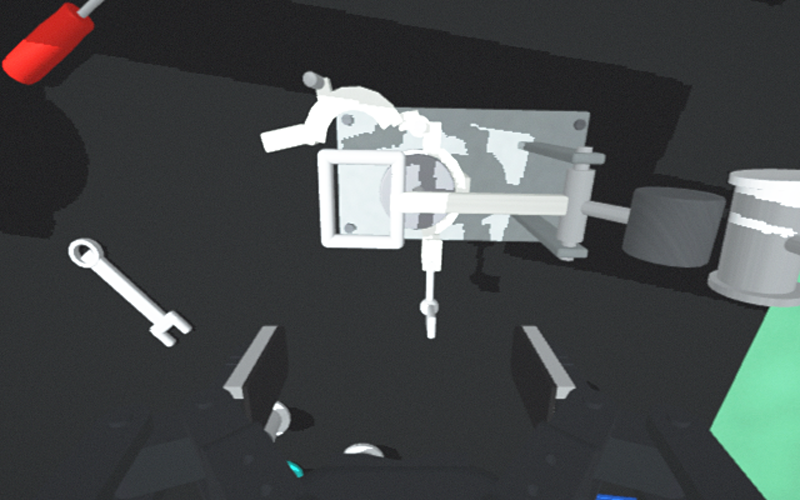

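```bash
cat > fit.py <<'E'
from h import *
from scipy.optimize import least_squares
np.set_printoptions(precision=4,suppress=True)
w=cam("wrist")
V=lambda u,v:np.array([v,u])/1.25
obs=[((-65,0,130),V(327,199.5)),((110,-33,140),V(573,252)),((110,33,140),V(592,157)),((14,-60,88.5),V(431,254))]
pl=[((1,1),V(591,111)),((1,-1),V(591,241)),((-1,-1),V(338,240))]
def W(q,p):
    c,s=np.cos(q[2]),np.sin(q[2]);p=np.array(p)/1e3
    return np.array([q[0]+c*p[0]-s*p[1],q[1]+s*p[0]+c*p[1],p[2]])
def res(q):
    r=[proj(w,W(q,p))-px for p,px in obs]
    r+=[proj(w,W(q,(q[3]*1e3+120*i,65*j,12)))-px for (i,j),px in pl]
    return np.array(r).ravel()
r=least_squares(res,[.56,.017,.13,.03],loss="soft_l1");q=r.x
print(q,np.degrees(q[2]));print(r.fun.reshape(-1,2) if len(r.fun)==14 else r.fun)
np.save("q.npy",q)
for n,p in dict(bar=(-65,0,130)).items(): print(n,W(q,p))
i=lambda X:(lambda d:np.array([d[0]*np.cos(q[2])+d[1]*np.sin(q[2]),-d[0]*np.sin(q[2])+d[1]*np.cos(q[2])])*1e3)(X[:2]-q[:2])
X=onz(w,V(312,78),.118);d=i(X)-[0,50];print("post",X,i(X),np.hypot(*d),"ring",np.arctan2(-67,-46)-np.arctan2(d[1],d[0]))
X=onz(w,V(431,328),.120);d=i(X)-[14,-60];print("wing",X,i(X),np.hypot(*d))
print("bar ends",i(onz(w,V(324,152),.13)),i(onz(w,V(330,247),.13)))
E
python3 fit.py
```

```text
[0.5731 0.0269 0.1184 0.0451] 6.782761905618069
[[ -0.1693   0.478 ]
 [ -0.0682   0.3913]
 [ -0.0088  -2.0738]
 [  5.094    0.2029]
 [ -0.8748   0.1311]
 [  0.5617 -17.0531]
 [ -1.4927   1.7355]]
bar [0.5086 0.0192 0.13  ]
post [0.49   0.0972 0.118 ] [-74.171   79.6442] 79.87566095369627 ring -4.933817594891465
wing [ 0.599  -0.0781  0.12  ] [  13.353  -107.3629] 47.367357403283634
bar ends [-66.084   32.4957] [-64.7187 -35.4746]
```

Request:
move_arm(
  plan=[
    [[0,0,0],[0,0,0.0054],0.153],
    [[0.28,-0.51,0.6],[0,0,0],0.153],
    [[0.28,-0.51,0.6],[0,0,0],0.153],
    [[0.28,-0.51,0.6],[0,0,0],0.153],
    [[0.28,-0.51,0.6],[0,0,0],0.153],
    [[0,0,0.8],[0,0,0],0.153],
    [[0,0,0],[0,0,0],0.153],
    [[0,0,0],[0,0,0],0.153],
    [[0,0,0],[0,0,0],0.153],
    [[0,0,0],[0,0,0],0.153],
  ],
)

```text
time_s: 5.82
ee_pos: [0.511, 0.0203, 0.1996]
ee_rot: [[-0.119, 0.993, 0.003], [0.993, 0.119, -0.0], [-0.001, 0.003, -1.0]]
force: [0.1, -0.3, -0.0]
opening: 0.0361
grasp_force: 0.0
```

Run:
```python
from h import *
w=cam("wrist");save(w,"w3.png")
cv2.imwrite("pics/w3c.png",cv2.resize(w["color"][:,:,::-1],(640,400)))
s=bot.state();print(s["ee_pos"],s["ee_rot"],s["opening"])
```

```text
[0.51089906 0.02025497 0.19957331] [[-1.18857686e-01  9.92907252e-01  2.83532255e-03]
 [ 9.92911178e-01  1.18858602e-01 -1.56471922e-04]
 [-4.92364582e-04  2.79662557e-03 -9.99995968e-01]] 0.03599483013530829
```

View pics/w3c.png

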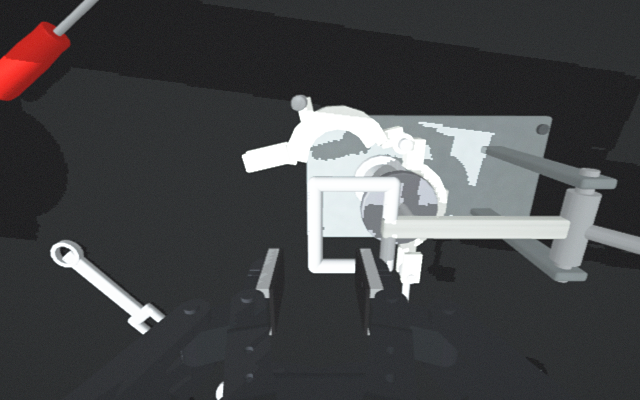

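```bash
python3 - <<'E'
from h import *
from fit import W
E
python3 - <<'E'
from h import *
w=cam("wrist")
a,b=onz(w,(182,316.5),.13),onz(w,(267,315.5),.13);print(a,b,(a+b)/2,onz(w,(225,316),.13))
R=np.array(bot.state()["ee_rot"]);print(R.T@((a+b)/2-bot.state()["ee_pos"]))
E
```

```text
[0.4831 0.0627 0.1376 0.0616] 7.881241430402849
[[ -0.0929 -80.8554]
 [  7.4843   1.8834]
 [-26.6385   1.3369]
 [ 17.1075 -34.0525]
 [-30.632   19.3885]
 [  0.8987  -0.1433]
 [  6.0694 -26.8168]]
bar [0.4187 0.0538 0.13  ]
post [0.4564 0.1157 0.118 ] [-19.1633  56.2227] 20.148270149169043 ring -5.0000640807258865
wing [ 0.5331 -0.0122  0.12  ] [ 39.3032 -81.0759] 32.93093303691531
bar ends [-13.9407  22.1829] [-14.6893 -26.201 ]
[0.50475171 0.04930569 0.13      ] [ 0.51123089 -0.01255947  0.13      ] [0.5079913  0.01837311 0.13      ] [0.50788104 0.01946393 0.13      ]
[-0.00160154 -0.00278892  0.06924095]
```

Request:
move_arm(
  plan=[
    [[-0.04,-0.1,0.69],[0,0,0],0.153],
    [[0,0,0.69],[0,0,0],0.153],
    [[0,0,0.69],[0,0,0],0.153],
    [[0,0,0.69],[0,0,0],0.153],
    [[0,0,0],[0,0,0],0.153],
    [[0,0,0],[0,0,0],0.153],
    [[0,0,0],[0,0,0],0.5],
    [[0,0,0],[0,0,0],0.7],
    [[0,0,0],[0,0,0],1],
    [[0,0,0],[0,0,0],1],
    [[0,0,0],[0,0,0],1],
    [[0,0,0],[0,0,0],1],
  ],
)

```text
time_s: 6.97
ee_pos: [0.5085, 0.0192, 0.1307]
ee_rot: [[-0.119, 0.993, 0.004], [0.993, 0.119, -0.0], [-0.0, 0.004, -1.0]]
force: [-0.0, -0.2, 7.0]
opening: 0.0077
grasp_force: 58.7
```

```bash
python3 - <<'E'
import numpy as np
np.save("q.npy",[.5731,.0269,.1184,.0451])
t0=0;dt=.125;a=175
for k in range(9):
    t=k*dt; print(k,np.round([(a*(np.cos(t)-np.cos(t+dt)))/25,-a*(np.sin(t+dt)-np.sin(t))/25],3))
E
sed -i '/np.save/d' fit.py
```

```text
0 [ 0.055 -0.873]
1 [ 0.163 -0.859]
2 [ 0.269 -0.832]
3 [ 0.37  -0.792]
4 [ 0.466 -0.74 ]
5 [ 0.555 -0.676]
6 [ 0.635 -0.601]
7 [ 0.705 -0.517]
8 [ 0.764 -0.426]
```

Request:
move_arm(
  plan=[
    [[0,0.012,-0.44],[0,0,0],1],
    [[0,0.04,-0.435],[0,0,0],1],
    [[0,0.07,-0.43],[0,0,0],1],
    [[0,0.095,-0.43],[0,0,0],1],
    [[0,0.12,-0.42],[0,0,0],1],
    [[0,0.15,-0.41],[0,0,0],1],
    [[0,0,0],[0,0,0],1],
  ],
)

```text
time_s: 7.55
ee_pos: [0.5199, 0.0205, 0.195]
ee_rot: [[-0.119, 0.993, 0.002], [0.993, 0.119, -0.0], [-0.001, 0.002, -1.0]]
force: [0.2, -0.8, -0.8]
opening: 0.0077
grasp_force: 58.5
```

Run:
```python
from h import *
w=cam("side");cv2.imwrite("pics/d4.png",cv2.resize(w["color"][60:320,150:450,::-1],(690,598),interpolation=cv2.INTER_CUBIC))
```

```text
(no output)
```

View pics/d4.png

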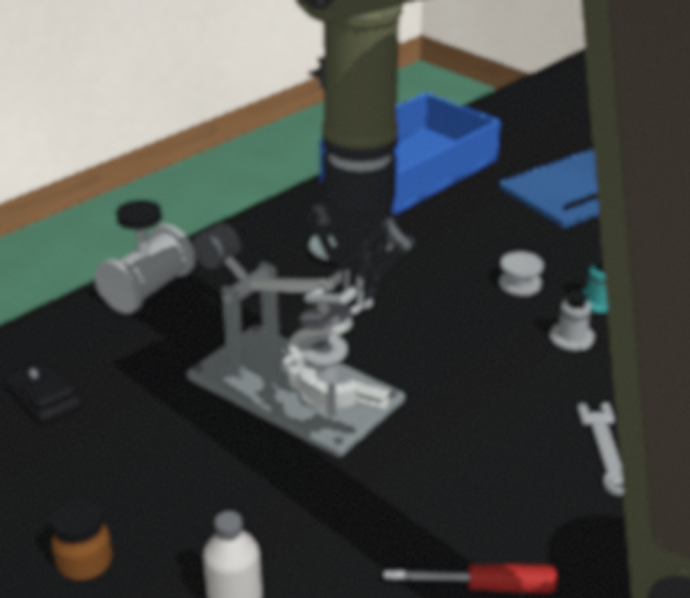

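Request:
move_arm(
  plan=[
    [[0,0.21,-0.48],[0,0,0],1],
    [[0,0.245,-0.465],[0,0,0],1],
    [[0,0.28,-0.445],[0,0,0],1],
    [[0,0.31,-0.42],[0,0,0],1],
    [[0,0.345,-0.4],[0,0,0],1],
    [[0,0.37,-0.37],[0,0,0],1],
    [[0,0.4,-0.34],[0,0,0],1],
    [[0,0.425,-0.31],[0,0,0],1],
    [[0,0.445,-0.28],[0,0,0],1],
    [[0,0,0],[0,0,0],1],
    [[0,0,0],[0,0,0],1],
  ],
)

```text
time_s: 8.52
ee_pos: [0.5904, 0.0287, 0.2834]
ee_rot: [[-0.119, 0.993, -0.006], [0.993, 0.119, -0.002], [-0.001, -0.007, -1.0]]
force: [-12.6, -3.4, 18.9]
opening: 0.0077
grasp_force: 59.8
```

Request:
move_arm(
  plan=[
    [[0,0,0],[0,0,0],0.3],
    [[0,0,0],[0,0,0],0.3],
    [[0,0,-0.5],[0,0,0],0.3],
    [[0,0,-0.9],[0,0,0],0.3],
    [[0,0,-0.9],[0,0,0],0.3],
    [[0,0,-0.9],[0,0,0],0.3],
    [[0,0,0],[0,0,0],0.3],
    [[0,-0.9,0],[0,0,0],-0.2],
    [[0,-0.9,0],[0,0,0],-0.2],
    [[0,-0.9,0],[0,0,0],-0.2],
    [[0,0,0],[0,0,0],-0.2],
  ],
)

```text
time_s: 9.43
ee_pos: [0.5228, 0.0216, 0.3598]
ee_rot: [[-0.119, 0.993, -0.005], [0.993, 0.119, 0.0], [0.001, -0.005, -1.0]]
force: [-0.2, -0.3, -0.5]
opening: 0.0511
grasp_force: 0.0
```

Run:
```python
from h import *
w=cam("side");a=w["color"][60:320,150:450,::-1]
cv2.imwrite("pics/d5.png",cv2.resize(a,(690,598),interpolation=cv2.INTER_CUBIC))
s=bot.state();print(s["ee_pos"],s["qpos"])
```

```text
[0.5251354  0.02165078 0.36008406] [-3.92571232e-02  1.70368259e-01  1.41451351e+00  1.24553435e-04
  1.55882990e+00 -1.58612050e-01]
```

View pics/d5.png

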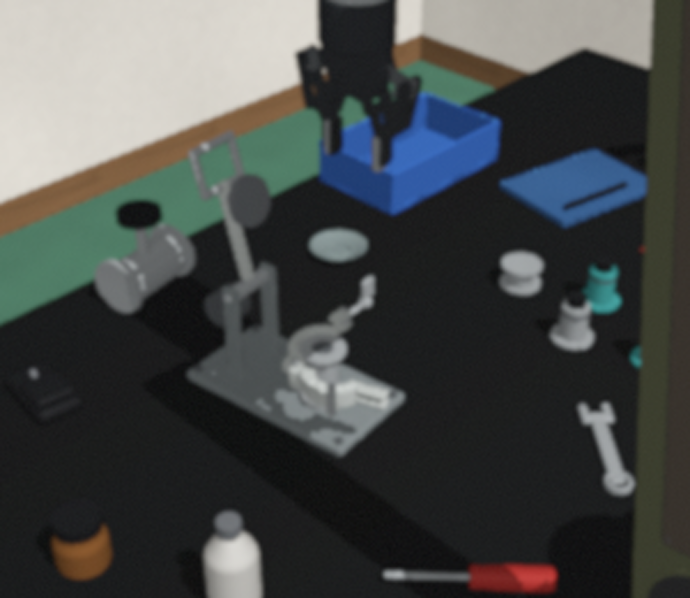

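Request:
move_arm(
  plan=[
    [[-0.934,-0.383,0.49],[0,0,0],-0.4],
    [[-0.934,-0.383,0.49],[0,0,0],-0.4],
    [[-0.934,-0.383,0.49],[0,0,0],-0.4],
    [[-0.934,-0.383,0.49],[0,0,0],-0.4],
    [[-0.934,-0.383,0.49],[0,0,0],-0.4],
    [[-0.934,-0.383,0.49],[0,0,0],-0.4],
    [[-0.934,-0.383,0.49],[0,0,0],-0.4],
    [[-0.934,-0.383,0.49],[0,0,0],-0.4],
    [[-0.934,-0.383,0.49],[0,0,0],-0.4],
    [[-0.934,-0.383,0.49],[0,0,0],-0.4],
    [[-0.934,-0.383,0.49],[0,0,0],-0.4],
    [[-0.934,-0.383,0.49],[0,0,0],-0.4],
    [[-0.934,-0.383,0.49],[0,0,0],-0.4],
    [[0,0,0],[0,0,0],-0.4],
    [[0,0,0],[0,0,0],-0.4],
    [[0,0,0],[0,0,0],-0.4],
  ],
)

```text
time_s: 10.82
ee_pos: [0.4403, -0.2944, 0.2012]
ee_rot: [[-0.119, 0.993, -0.0], [0.993, 0.119, 0.001], [0.001, -0.0, -1.0]]
force: [0.1, 1.4, 0.3]
opening: 0.0598
grasp_force: 0.0
```

Run:
```python
from h import *
np.set_printoptions(precision=4,suppress=True)
w=cam("wrist");save(w,"w6.png")
s=bot.state();R=np.array(s["ee_rot"]);print(s["ee_pos"],R,s["opening"])
print("expected px",proj(w,[.4365,-.2946,.066]),proj(w,[.4365,-.2946,.0]))
for t in ("gauge_mid",):
  for x in bot.outline_of(t,w):
    r=np.argwhere(x["region"]);c=w["color"][x["region"]].mean(0)
    print(x["score"],x["pixel"],r.min(0),r.max(0),c)
# dark plug on white gauge: circle fit
e=proj(w,[.4365,-.2946,.066]).astype(int)
g=cv2.cvtColor(w["color"],cv2.COLOR_RGB2GRAY)
c=g[e[0]-35:e[0]+35,e[1]-40:e[1]+40];cv2.imwrite("pics/c6.png",cv2.resize(c,(480,420),interpolation=cv2.INTER_CUBIC));print(e)
```

```text
[ 0.4405 -0.2941  0.2017] [[-0.1194  0.9928  0.0001]
 [ 0.9928  0.1194  0.0007]
 [ 0.0006  0.0002 -1.    ]] 0.05998570008193834
expected px [194.4449 315.9246] [175.7157 316.5444]
0.89 [203.5, 214.5] [172 181] [231 242] [ 81.9291 200.9055 201.1623]
0.7 [178.6, 316.2] [154 289] [211 340] [205.5889 206.6953 208.4996]
0.56 [270.6, 323.5] [239 301] [305 348] [ 79.9202 204.9758 205.5696]
[194 315]
```

View pics/c6.png

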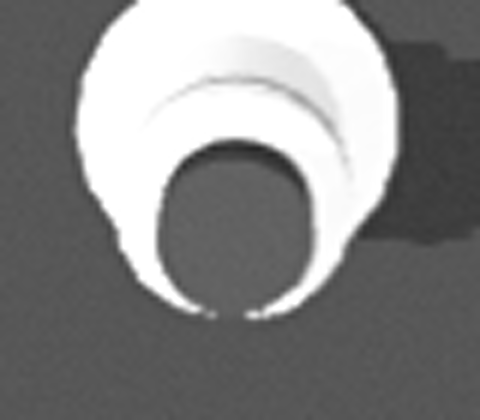

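Run:
```python
from h import *
np.set_printoptions(precision=4,suppress=True)
w=cam("wrist");s=bot.state();R=np.array(s["ee_rot"])
a=onz(w,(198,314.4),.066);
# flange ellipse: top row 154, cols 288-341
b=onz(w,(154.3,314.5),.005);print(a,b,R.T@(a-s["ee_pos"]),R.T@(b-s["ee_pos"]),s["ee_pos"])
```

```text
[ 0.436 -0.298  0.066] [ 0.4321 -0.2709  0.005 ] [-0.0034 -0.0052  0.1363] [ 0.0239 -0.0058  0.1973] [ 0.4406 -0.2939  0.2023]
```

Request:
move_arm(
  plan=[
    [[-0.15,-0.22,0.8],[0,0,0],-0.4],
    [[0,0,0.9],[0,0,0],-0.4],
    [[0,0,0.9],[0,0,0],-0.4],
    [[0,0,0.9],[0,0,0],-0.4],
    [[0,0,0.9],[0,0,0],-0.4],
    [[0,0,0.9],[0,0,0],-0.4],
    [[0,0,0.76],[0,0,0],-0.4],
    [[0,0,0.5],[0,0,0],-0.4],
    [[0,0,0],[0,0,0],-0.4],
    [[0,0,0],[0,0,0],-0.4],
    [[0,0,0],[0,0,0],-0.1],
    [[0,0,0],[0,0,0],0.1],
    [[0,0,0],[0,0,0],1],
    [[0,0,0],[0,0,0],1],
    [[0,0,0],[0,0,0],1],
    [[0,0,0],[0,0,0],1],
  ],
)

```text
time_s: 12.3
ee_pos: [0.4359, -0.2996, 0.0396]
ee_rot: [[-0.119, 0.993, 0.003], [0.993, 0.119, -0.002], [-0.002, 0.002, -1.0]]
force: [-0.6, 1.8, 6.4]
opening: 0.0343
grasp_force: 59.8
```

Request:
move_arm(
  plan=[
    [[0,0,-0.4],[0,0,0],1],
    [[0,0,-0.9],[0,0,0],1],
    [[0,0,-0.9],[0,0,0],1],
    [[0,0,-0.9],[0,0,0],1],
    [[0,0,-0.9],[0,0,0],1],
    [[0,0,-0.9],[0,0,0],1],
    [[0,0,-0.9],[0,0,0],1],
    [[0.926,0.778,-0.3],[0,0,0],1],
    [[0.926,0.778,0],[0,0,0],1],
    [[0.926,0.778,0],[0,0,0],1],
    [[0.926,0.778,0],[0,0,0],1],
    [[0.926,0.778,0],[0,0,0],1],
    [[0.926,0.778,0],[0,0,0],1],
    [[0.926,0.778,0],[0,0,0],1],
    [[0.926,0.778,0],[0,0,0],1],
    [[0.926,0.778,0],[0,0,0],1],
    [[0,0,0],[0,0,0],1],
    [[0,0,0],[0,0,0],1],
    [[0,0,0],[0,0,0],1],
    [[0,0,0],[0,0,0],1],
  ],
)

```text
time_s: 13.97
ee_pos: [0.5829, -0.072, 0.1906]
ee_rot: [[-0.119, 0.993, -0.001], [0.993, 0.119, -0.0], [-0.0, -0.001, -1.0]]
force: [0.2, -0.4, -1.5]
opening: 0.0344
grasp_force: 60.4
```

Run:
```python
from h import *
from math import pi
np.set_printoptions(precision=4,suppress=True)
w=cam("wrist");save(w,"w7.png");np.save("w7P.npy",w["P"])
s=bot.state();R=np.array(s["ee_rot"]);p=np.array(s["ee_pos"]);print(p,R,s["opening"],s["grasp_force"])
im=w["color"][:,:,::-1].copy()
q=np.load("q.npy");c,sn=np.cos(q[2]),np.sin(q[2])
for rad,z,col in((28,86,(0,0,255)),(38,91,(0,255,0))):
  for a in np.arange(0,2*pi,.2):
    x,y=rad*np.cos(a)/1e3,rad*np.sin(a)/1e3
    u=proj(w,[q[0]+c*x-sn*y,q[1]+sn*x+c*y,z/1e3]);im[int(round(u[0])),int(round(u[1]))]=col
# gauge expected: centred at tool x=y=0
for rad,tz in((28,.0396),(28,.0346),(12,-.0264)):
  for a in np.arange(0,2*pi,.2):
    u=proj(w,p+R@np.array([rad*np.cos(a)/1e3,rad*np.sin(a)/1e3,tz]))
    if 0<=u[0]<399.5 and 0<=u[1]<639.5: im[int(round(u[0])),int(round(u[1]))]=(255,0,255)
cv2.imwrite("pics/c7.png",cv2.resize(im[20:320,190:470],(560,600),interpolation=cv2.INTER_NEAREST))
```

```text
[ 0.5829 -0.0722  0.1906] [[-0.118   0.993  -0.0007]
 [ 0.993   0.118  -0.0003]
 [-0.0002 -0.0007 -1.    ]] 0.034594716764572826 60.360528230667114
```

View pics/c7.png

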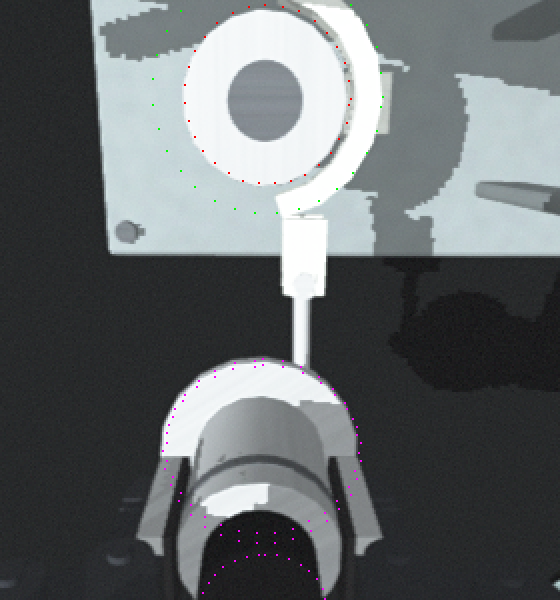

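Run:
```python
from h import *
np.set_printoptions(precision=4,suppress=True)
w=cam("wrist");s=bot.state();R=np.array(s["ee_rot"]);p=np.array(s["ee_pos"])
im=w["color"]
g=cv2.GaussianBlur(cv2.cvtColor(im,cv2.COLOR_RGB2GRAY),(3,3),0)
# radial edge points of port disc from centre
def edges(c,angs,r0,r1,thr):
    P=[]
    for a in angs:
        r=np.arange(r0,r1,.25);x=c[1]+r*np.cos(a);y=c[0]+r*np.sin(a)
        v=cv2.remap(g,x.astype(np.float32)[None],y.astype(np.float32)[None],1)[0].astype(float)
        d=v[4:]-v[:-4];k=d.argmin()
        if d[k]<-thr:P.append((x[k+2],y[k+2]))
    return np.array(P,np.float32)
from scipy.optimize import least_squares
# disc left/bottom side (away from half ring)
E=edges((69.25,322.75),np.radians(np.arange(95,255,4)),30,55,15)
W=np.array([onz(w,(y,x),.086)[:2] for x,y in E])
f=least_squares(lambda c:np.hypot(*(W-c[:2]).T)-c[2],[*onz(w,(69,323),.086)[:2],.028],loss="soft_l1",f_scale=.0005)
print("port",f.x,len(E),np.abs(f.fun).max())
h=edges((69.25,322.75),np.radians(np.arange(0,360,6)),5,32,-999)
# gauge flange rim upper arc (background dark) : rim upper edge at tool z .0346, underside .0396
c=proj(w,p+R@np.array([0,0,.0396]))
G=edges(c,np.radians(np.r_[np.arange(190,276,4),np.arange(300,350,4)]),38,62,60)
print("g",c,len(G),G[::6])
for z in(.0346,.0396):
    zz=p[2]-z
    W=np.array([onz(w,(y,x),zz)[:2] for x,y in G]);L=(W-p[:2])@R[:2,:2]
    f2=least_squares(lambda q:np.hypot(*(L-q[:2]).T)-q[2],[0,0,.028],loss="soft_l1",f_scale=.0005)
    f3=least_squares(lambda q:np.hypot(*(L-q[:2]).T)-.028,[0,0],loss="soft_l1",f_scale=.0005)
    print("gauge",z,f2.x,f3.x,np.abs(f2.fun).max())
```

```text
port [0.5712 0.0258 0.0271] 21 0.006884942060458671
g [244.7579 320.9324] 14 [[270.461  235.8584]
 [279.4805 216.7982]
 [355.9789 215.3503]]
gauge 0.0346 [ 0.002  -0.0013  0.0275] [ 0.0013 -0.0012] 0.00025109539887869375
gauge 0.0396 [-0.0005 -0.0014  0.0284] [ 0.     -0.0014] 0.0002590065454724476
```

Request:
move_arm(
  plan=[
    [[0.79,0.015,0],[0,0,0],1],
    [[0.79,0.015,0],[0,0,0],1],
    [[0.79,0.015,0],[0,0,0],1],
    [[0.79,0.015,0],[0,0,0],1],
    [[0.79,0.015,0],[0,0,0],1],
    [[0,0,0.6],[0,0,0],1],
    [[0,0,0.6],[0,0,0],1],
    [[0,0,0.6],[0,0,0],1],
    [[0,0,0.4],[0,0,0],1],
    [[0,0,0],[0,0,0],1],
    [[0,0,0],[0,0,0],1],
    [[0,0,0],[0,0,0],1],
    [[0,0,0],[0,0,0],1],
  ],
)

```text
time_s: 15.15
ee_pos: [0.5748, 0.0267, 0.1364]
ee_rot: [[-0.119, 0.993, 0.002], [0.993, 0.119, -0.0], [-0.0, 0.002, -1.0]]
force: [0.3, 1.1, -1.7]
opening: 0.0348
grasp_force: 60.3
```

```bash
cat > st.py <<'E'
from h import *
np.set_printoptions(precision=4,suppress=True)
s=bot.state();q=np.load("q.npy");p=np.array(s["ee_pos"]);d=p[:2]-[.5731,.0261]
R=np.array(s["ee_rot"]);a=q[2]
print(p,"tool err mm",1e3*R[:2,:2].T@-d,"fixture mm",1e3*np.array([d[0]*np.cos(a)+d[1]*np.sin(a),-d[0]*np.sin(a)+d[1]*np.cos(a)]),s["force"],s["opening"],s["time_s"],R[:,2])
E
python3 st.py
```

```text
[0.5748 0.0267 0.1364] tool err mm [-0.3464 -1.7598] fixture mm [1.7596 0.3474] [ 0.2572  1.0773 -1.7377] 0.03480087679432464 15.15 [ 0.002  -0.0001 -1.    ]
```

Request:
move_arm(
  plan=[
    [[-0.014,-0.07,0.1],[0,0,0],1],
    [[0,0,0.1],[0,0,0],1],
    [[0,0,0.08],[0,0,0],1],
    [[0,0,0],[0,0,0],1],
    [[0,0,0.04],[0,0,0],1],
    [[0,0,0.04],[0,0,0],1],
    [[0,0,0],[0,0,0],1],
    [[0,0,0],[0,0,0],1],
    [[0,0,0],[0,0,0],1],
  ],
)

```text
time_s: 15.9
ee_pos: [0.5723, 0.0265, 0.1264]
ee_rot: [[-0.119, 0.993, 0.0], [0.993, 0.119, -0.0], [-0.0, 0.0, -1.0]]
force: [0.2, 0.3, -3.1]
opening: 0.0346
grasp_force: 60.3
```

Request:
move_arm(
  plan=[
    [[0,0,0.03],[0,0,0],1],
    [[0,0,0],[0,0,0],1],
    [[0,0,0],[0,0,0],1],
    [[0,0,0],[0,0,0],1],
  ],
)

```text
time_s: 16.23
ee_pos: [0.5722, 0.0264, 0.1257]
ee_rot: [[-0.119, 0.993, -0.0], [0.993, 0.119, 0.0], [0.0, -0.0, -1.0]]
force: [-0.0, 0.2, -2.3]
opening: 0.0344
grasp_force: 60.3
```

Request:
move_arm(
  plan=[
    [[0,0,0.03],[0,0,0],1],
    [[0,0,0],[0,0,0],1],
    [[0,0,0],[0,0,0],1],
    [[0,0,0],[0,0,0],1],
  ],
)

```text
time_s: 16.57
ee_pos: [0.5723, 0.0265, 0.1256]
ee_rot: [[-0.119, 0.993, 0.0], [0.993, 0.119, 0.0], [0.0, 0.0, -1.0]]
force: [-2.9, 0.4, 5.4]
opening: 0.0347
grasp_force: 61.0
```

Request:
move_arm(
  plan=[
    [[0,0,0],[0,0,0],0.1],
    [[0,0,0],[0,0,0],-0.1],
    [[0,0,0],[0,0,0],-0.25],
    [[0,0,0],[0,0,0],-0.25],
    [[0,0,0],[0,0,0],-0.25],
    [[0,0,-0.2],[0,0,0],-0.25],
    [[0,0,-0.5],[0,0,0],-0.25],
    [[0,0,-0.8],[0,0,0],-0.25],
    [[0,0,-0.9],[0,0,0],-0.25],
    [[0,0,-0.9],[0,0,0],-0.25],
    [[-0.5,-0.9,0],[0,0,0],-0.25],
    [[-0.5,-0.9,0],[0,0,0],0.5],
    [[-0.5,-0.9,0],[0,0,0],1],
    [[-0.5,-0.9,0],[0,0,0],1],
    [[0,0,0],[0,0,0],1],
    [[0,0,0],[0,0,0],1],
    [[0,0,0],[0,0,0],1],
    [[0,0,0],[0,0,0],1],
  ],
)

```text
time_s: 18.07
ee_pos: [0.4901, -0.0337, 0.2078]
ee_rot: [[-0.119, 0.993, 0.002], [0.993, 0.119, 0.0], [-0.0, 0.002, -1.0]]
force: [0.3, 0.1, -0.5]
opening: -0.0003
grasp_force: 0.0
```

Run:
```python
from h import *
np.set_printoptions(precision=4,suppress=True)
w=cam("wrist");save(w,"w8.png");np.save("w8P.npy",w["P"])
s=bot.state();p=np.array(s["ee_pos"]);print(p,s["time_s"],s["opening"])
q=np.load("q.npy");c,sn=np.cos(q[2]),np.sin(q[2])
F=lambda X:1e3*np.array([(X[0]-q[0])*c+(X[1]-q[1])*sn,-(X[0]-q[0])*sn+(X[1]-q[1])*c])
def W(x,y,z): return np.array([q[0]+(c*x-sn*y)/1e3,q[1]+(sn*x+c*y)/1e3,z/1e3])
for n,X in dict(plugtop=W(0,0,152),flangetop=W(0,0,91),post=W(-74.2,79.6,118),wing=W(13.4,-107.4,120)).items(): print(n,proj(w,X))
for t in("gauge_mid","ring_post","bolt_wing"):
    for x in bot.outline_of(t,w)[:3]:
        r=np.argwhere(x["region"]);print(t,x["score"],x["pixel"],r.min(0),r.max(0),w["color"][x["region"]].mean(0).round())
side=cam("side");sc=cam("scene")
for n,v in(("side",side),("scene",sc)):
    save(v,n+"8.png");print(n,proj(v,W(0,0,119)))
    for x in bot.outline_of("gauge_mid",v)[:4]:
        r=np.argwhere(x["region"]);print(x["score"],x["pixel"],r.min(0),r.max(0))
```

```text
[ 0.49   -0.0336  0.2076] 18.1167 6.581629884951207e-05
plugtop [153.7226 474.8634]
flangetop [139.1811 437.3105]
post [ 11.9697 346.1676]
wing [281.9681 451.0016]
gauge_mid 0.67 [140.8, 445.5] [ 99 398] [175 493] [170. 172. 173.]
ring_post 0.68 [60.1, 353.4] [  5 279] [100 450] [227. 230. 229.]
bolt_wing 0.68 [260.4, 442.7] [205 428] [291 454] [213. 217. 218.]
side [200.6465 289.6459]
0.87 [208.5, 287.6] [189 278] [218 299]
0.69 [189.0, 410.6] [173 402] [195 415]
0.19 [230.4, 292.1] [219 275] [240 317]
scene [208.3413 333.4803]
0.77 [321.5, 209.9] [303 202] [334 225]
0.76 [213.1, 330.0] [198 323] [224 341]
0.61 [287.8, 186.3] [271 177] [300 197]
```

Request:
move_arm(
  plan=[
    [[0.92,0.08,0],[0,0,0],1],
    [[0.92,0.08,0],[0,0,0],1],
    [[0.92,0.08,0],[0,0,0],1],
    [[0.92,0.08,0],[0,0,0],1],
    [[0.92,0.08,0],[0,0,0],1],
    [[0.92,0.08,0],[0,0,0],1],
    [[0.92,0.08,0],[0,0,0],1],
    [[0,0,0],[0,0,0],1],
    [[0,0,0.7],[0,0,0],1],
    [[0,0,0.95],[0,0,0],1],
    [[0,0,0.95],[0,0,0],1],
    [[0,0,0.95],[0,0,0],1],
    [[0,0,0],[0,0,0],1],
    [[0,0,0],[0,0,0],1],
    [[0,0,0],[0,0,0],1],
  ],
)

```text
time_s: 19.72
ee_pos: [0.4844, 0.1275, 0.1195]
ee_rot: [[-0.119, 0.993, 0.001], [0.993, 0.119, 0.0], [-0.0, 0.001, -1.0]]
force: [-0.1, 0.5, 0.4]
opening: -0.0003
grasp_force: 0.0
```

```bash
python3 st.py
python3 - <<'E'
from h import *
np.set_printoptions(precision=4,suppress=True)
# plug & fixture checks in saved w8
w=dict(color=cv2.imread("pics/w8.png")[:,:,::-1]);g=cv2.cvtColor(np.ascontiguousarray(w["color"]),cv2.COLOR_RGB2GRAY)
for r in range(130,184,3): print(r,g[r,400:500:4].tolist())
E
```

```text
[0.4844 0.1275 0.1195] tool err mm [-111.2197   76.0376] fixture mm [-76.1423 111.1481] [-0.0656  0.5317  0.4453] -0.00030332891989449365 19.7167 [ 0.001   0.0001 -1.    ]
130 [244, 254, 254, 254, 222, 221, 221, 218, 152, 196, 222, 254, 253, 254, 255, 102, 51, 45, 95, 175, 183, 173, 145, 148, 147]
133 [253, 254, 253, 255, 224, 224, 223, 221, 125, 218, 255, 253, 254, 252, 38, 41, 35, 38, 37, 40, 47, 141, 163, 145, 144]
136 [255, 254, 254, 253, 221, 222, 223, 215, 197, 220, 254, 254, 255, 43, 41, 35, 36, 41, 35, 39, 39, 36, 125, 146, 146]
139 [254, 253, 254, 236, 219, 221, 222, 140, 225, 253, 254, 255, 44, 47, 45, 36, 42, 37, 39, 39, 38, 37, 35, 146, 147]
142 [254, 253, 253, 248, 214, 217, 221, 125, 219, 254, 254, 253, 46, 46, 56, 36, 42, 40, 40, 38, 39, 42, 41, 100, 146]
145 [255, 253, 253, 252, 214, 214, 215, 140, 221, 254, 252, 118, 48, 45, 58, 36, 38, 42, 41, 38, 39, 37, 40, 47, 147]
148 [253, 253, 254, 254, 211, 212, 215, 158, 220, 252, 253, 64, 43, 39, 41, 41, 37, 41, 40, 41, 38, 38, 40, 40, 147]
151 [245, 254, 254, 254, 200, 209, 213, 157, 224, 253, 253, 38, 42, 38, 39, 37, 40, 
[... 570 characters left out ...]
4, 255, 141, 37, 39, 40, 40, 41, 39, 38, 43, 148, 147, 146]
169 [236, 236, 236, 235, 254, 253, 253, 254, 254, 254, 243, 252, 253, 175, 156, 38, 38, 35, 42, 41, 41, 148, 148, 150, 147]
172 [236, 236, 234, 234, 233, 252, 254, 254, 254, 254, 236, 250, 246, 179, 183, 184, 82, 47, 62, 159, 148, 145, 148, 148, 146]
175 [236, 235, 234, 235, 236, 235, 233, 233, 230, 230, 230, 226, 239, 229, 202, 192, 196, 149, 161, 144, 145, 149, 147, 149, 148]
178 [235, 235, 233, 234, 235, 236, 232, 234, 245, 232, 252, 255, 255, 255, 255, 255, 145, 148, 148, 147, 146, 149, 150, 146, 145]
181 [234, 233, 233, 234, 235, 235, 234, 233, 242, 254, 255, 255, 255, 255, 255, 143, 147, 149, 147, 142, 144, 149, 147, 147, 148]
```

Request:
move_arm(
  plan=[
    [[-0.38,-0.02,0],[0,0,0],1],
    [[-0.38,-0.02,0],[0,0,0],1],
    [[-0.35,-0.03,0],[0,0,0],1],
    [[-0.35,-0.03,0],[0,0,0],1],
    [[-0.35,-0.03,0],[0,0,0],1],
    [[-0.37,0.07,0],[0,0,0],1],
    [[-0.37,0.07,0],[0,0,0],1],
    [[-0.37,0.07,0],[0,0,0],1],
    [[-0.37,0.16,0],[0,0,0],1],
    [[-0.37,0.16,0],[0,0,0],1],
    [[-0.22,0.18,0],[0,0,0],1],
    [[-0.22,0.18,0],[0,0,0],1],
    [[0,0,0],[0,0,0],1],
    [[0,0,0],[0,0,0],1],
    [[0,0,0],[0,0,0],1],
  ],
)

```text
time_s: 20.97
ee_pos: [0.5145, 0.0282, 0.1185]
ee_rot: [[-0.119, 0.993, -0.001], [0.993, 0.119, 0.0], [0.0, -0.001, -1.0]]
force: [-1.3, -0.1, 0.0]
opening: 0.0001
grasp_force: 0.0
```

```bash
python3 st.py
python3 - <<'E'
from h import *
w=cam("side");save(w,"side9.png");print([(x["pixel"],x["score"]) for x in bot.search_frame("ring_post",w)])
w=cam("wrist");save(w,"w9.png");np.save("w9P.npy",w["P"])
for t in("gauge_mid","ring_post"):
    for x in bot.outline_of(t,w)[:2]:
        r=np.argwhere(x["region"]);print(t,x["score"],x["pixel"],r.min(0),r.max(0),w["color"][x["region"]].mean(0).round())
E
```

```text
[0.5145 0.0282 0.1185] tool err mm [-9.0685 57.9303] fixture mm [-57.9413   8.9981] [-1.3429 -0.1015  0.0166] 0.00010891503950212886 20.9667 [-0.0005  0.     -1.    ]
[([219.7, 291.3], 0.75)]
gauge_mid 0.77 [281.1, 444.1] [218 372] [358 507] [138. 142. 144.]
ring_post 0.87 [226.7, 381.2] [164 340] [304 448] [241. 243. 241.]
```

Request:
move_arm(
  plan=[
    [[-0.2,0.22,0],[0,0,0],1],
    [[-0.2,0.22,0],[0,0,0],1],
    [[0,0,0],[0,0,0],1],
    [[0,0,0],[0,0,0],1],
    [[0,0,0],[0,0,0],1],
  ],
)

```text
time_s: 21.63
ee_pos: [0.527, 0.0192, 0.1186]
ee_rot: [[-0.119, 0.993, 0.0], [0.993, 0.119, -0.0], [-0.0, 0.0, -1.0]]
force: [-0.6, -0.5, 0.3]
opening: 0.0001
grasp_force: 0.0
```

Request:
move_arm(
  plan=[
    [[-0.08,0.02,0],[0,0,0],1],
    [[0,0,0],[0,0,0],1],
    [[0,0,0],[0,0,0],1],
  ],
)

```text
time_s: 21.88
ee_pos: [0.5271, 0.0182, 0.1186]
ee_rot: [[-0.119, 0.993, -0.001], [0.993, 0.119, 0.001], [0.001, -0.001, -1.0]]
force: [-0.8, 4.5, -0.1]
opening: 0.0002
grasp_force: 2.0
```

Request:
move_arm(
  plan=[
    [[-0.08,0.02,0],[0,0,0],1],
    [[0,0,0],[0,0,0],1],
    [[0,0,0],[0,0,0],1],
  ],
)

```text
time_s: 22.13
ee_pos: [0.5271, 0.018, 0.1186]
ee_rot: [[-0.118, 0.993, -0.002], [0.993, 0.118, 0.004], [0.004, -0.001, -1.0]]
force: [-2.3, 10.5, 1.0]
opening: 0.0003
grasp_force: 5.1
```

Request:
move_arm(
  plan=[
    [[0.2,0,0],[0,0,0],1],
    [[0.25,0,0],[0,0,0],1],
    [[0,0,-0.5],[0,0,0],1],
    [[0,0,-0.8],[0,0,0],1],
    [[0,0,-0.8],[0,0,0],1],
    [[0,0,-0.8],[0,0,0],1],
    [[-0.82,0.62,0],[0,0,0],1],
    [[-0.82,0.62,0],[0,0,0],1],
    [[-0.82,0.62,0],[0,0,0],1],
    [[-0.82,0.62,0],[0,0,0],1],
    [[-0.82,0.62,0],[0,0,0],1],
    [[-0.82,0.62,0],[0,0,0],1],
    [[0,0,0],[0,0,0],1],
    [[0,0,0],[0,0,0],1],
    [[0,0,0],[0,0,0],1],
  ],
)

```text
time_s: 23.38
ee_pos: [0.6332, -0.0841, 0.1907]
ee_rot: [[-0.119, 0.993, -0.001], [0.993, 0.119, 0.0], [0.0, -0.001, -1.0]]
force: [0.3, -0.5, -0.1]
opening: 0.0003
grasp_force: 0.0
```

Run:
```python
from h import *
np.set_printoptions(precision=4,suppress=True)
w=cam("wrist");save(w,"w10.png");s=bot.state();p=np.array(s["ee_pos"])
q=np.load("q.npy");c,sn=np.cos(q[2]),np.sin(q[2])
F=lambda X:1e3*np.array([(X[0]-q[0])*c+(X[1]-q[1])*sn,-(X[0]-q[0])*sn+(X[1]-q[1])*c])
W=lambda x,y,z:np.array([q[0]+(c*x-sn*y)/1e3,q[1]+(sn*x+c*y)/1e3,z/1e3])
print("tcp fixture",F(p),p[2])
g=cv2.cvtColor(w["color"],cv2.COLOR_RGB2GRAY)
for n,X in dict(post=W(-46,-17,118),wing=W(14,-107,120)).items():
    u=proj(w,X).round().astype(int);print(n,u)
    if 8<u[0]<390 and 20<u[1]<620:
        for r in range(max(0,u[0]-14),u[0]+16,3): print(r,g[r,u[1]-24:u[1]+25:3].tolist())
for t in("ring_post","bolt_wing"):
    for x in bot.outline_of(t,w)[:2]:
        r=np.argwhere(x["region"]);print(t,x["score"],x["pixel"],r.min(0),r.max(0))
```

```text
tcp fixture [  46.3505 -116.8788] 0.1908512028515601
post [ 63 162]
49 [48, 50, 49, 52, 52, 48, 49, 50, 52, 51, 47, 50, 49, 48, 47, 202, 241]
52 [46, 48, 49, 48, 49, 50, 48, 50, 49, 49, 49, 49, 51, 51, 52, 178, 239]
55 [51, 46, 51, 50, 47, 51, 46, 90, 68, 50, 48, 51, 51, 48, 47, 156, 239]
58 [47, 49, 48, 49, 47, 53, 255, 255, 255, 198, 139, 115, 66, 255, 255, 255, 255]
61 [49, 47, 51, 50, 48, 227, 255, 254, 254, 253, 147, 137, 139, 137, 160, 255, 255]
64 [48, 49, 48, 53, 47, 235, 255, 255, 254, 251, 236, 131, 134, 136, 136, 138, 170]
67 [50, 51, 50, 49, 48, 129, 255, 254, 254, 251, 208, 127, 130, 128, 131, 131, 132]
70 [49, 48, 52, 48, 51, 45, 226, 255, 252, 250, 136, 127, 128, 126, 128, 129, 128]
73 [53, 51, 51, 48, 50, 50, 46, 87, 165, 130, 129, 130, 128, 129, 131, 130, 130]
76 [52, 52, 49, 49, 50, 53, 51, 46, 47, 48, 48, 53, 56, 61, 81, 109, 132]
wing [209 272]
195 [50, 50, 50, 48, 48, 51, 75, 207, 164, 146, 136, 178, 165, 81, 49, 52, 50]
198 [52, 51, 53, 49, 49, 50, 153, 255, 251, 163, 135, 166, 134, 50, 50, 48, 51]
201 [47, 52, 51, 50, 50, 51, 115, 255, 252, 170, 135, 89, 49, 54, 53, 47, 49]
204 [52, 55, 49, 52, 51, 49, 93, 255, 253, 178, 139, 58, 52, 48, 51, 52, 51]
207 [49, 48, 50, 48, 51, 52, 84, 255, 253, 184, 135, 70, 52, 52, 50, 50, 50]
210 [48, 53, 49, 48, 53, 49, 74, 255, 253, 197, 138, 69, 50, 51, 51, 48, 48]
213 [51, 54, 48, 48, 52, 51, 63, 255, 254, 205, 135, 48, 50, 53, 48, 48, 53]
216 [53, 50, 52, 48, 49, 50, 55, 255, 254, 217, 113, 52, 54, 48, 51, 50, 48]
219 [52, 49, 53, 51, 53, 54, 45, 255, 254, 227, 57, 54, 52, 52, 51, 49, 50]
222 [51, 52, 50, 50, 56, 51, 45, 246, 255, 211, 47, 50, 50, 52, 52, 52, 49]
ring_post 0.89 [78.1, 221.4] [ 12 154] [147 248]
bolt_wing 0.88 [187.8, 273.8] [141 267] [223 287]
```

Request:
move_arm(
  plan=[
    [[0,0,0.95],[0,0,0],1],
    [[0,0,0.95],[0,0,0],1],
    [[0,0,0.95],[0,0,0],1],
    [[0,0,0],[0,0,0],1],
    [[0.01,-0.37,0],[0,0,0],1],
    [[0.01,-0.37,0],[0,0,0],1],
    [[0.01,-0.37,0],[0,0,0],1],
    [[0.1,-0.26,0],[0,0,0],1],
    [[0.1,-0.26,0],[0,0,0],1],
    [[0.17,-0.22,0],[0,0,0],1],
    [[0.17,-0.22,0],[0,0,0],1],
    [[0.23,-0.25,0],[0,0,0],1],
    [[0.23,-0.25,0],[0,0,0],1],
    [[0.18,-0.12,0],[0,0,0],1],
    [[0.18,-0.12,0],[0,0,0],1],
    [[0,0,0],[0,0,0],1],
    [[0,0,0],[0,0,0],1],
  ],
)

```text
time_s: 24.95
ee_pos: [0.5594, -0.0575, 0.1197]
ee_rot: [[-0.12, 0.993, -0.001], [0.993, 0.12, 0.0], [0.0, -0.001, -1.0]]
force: [-1.0, -0.4, -0.2]
opening: 0.0
grasp_force: 0.0
```

```bash
python3 st.py
```

```text
[ 0.5594 -0.0575  0.1197] tool err mm [81.4114 23.5769] fixture mm [-23.4374 -81.4517] [-0.9883 -0.4473 -0.1544] 3.270082286431083e-06 24.95 [-0.0011  0.0003 -1.    ]
```

Push on toward home, in small steps, watching the force.

Request:
move_arm(
  plan=[
    [[0.15,-0.1,0],[0,0,0],1],
    [[0.12,-0.1,0],[0,0,0],1],
    [[0,0,0],[0,0,0],1],
    [[0,0,0],[0,0,0],1],
  ],
)

```text
time_s: 25.28
ee_pos: [0.5541, -0.0519, 0.1199]
ee_rot: [[-0.119, 0.993, -0.0], [0.993, 0.119, 0.0], [0.0, -0.0, -1.0]]
force: [0.0, -0.4, -0.5]
opening: -0.0002
grasp_force: 0.2
```

Request:
move_arm(
  plan=[
    [[0.06,0,0],[0,0,0],1],
    [[0.06,0,0],[0,0,0],1],
    [[0,0,0],[0,0,0],1],
    [[0,0,0],[0,0,0],1],
  ],
)

```text
time_s: 25.62
ee_pos: [0.5542, -0.0516, 0.12]
ee_rot: [[-0.12, 0.993, 0.0], [0.993, 0.12, -0.005], [-0.005, -0.0, -1.0]]
force: [0.2, -8.9, -0.2]
opening: 0.0001
grasp_force: 4.4
```

Request:
move_arm(
  plan=[
    [[0.08,0,0],[0,0,0],1],
    [[0,0,0],[0,0,0],1],
    [[0,0,0],[0,0,0],1],
    [[0,0,0],[0,0,0],1],
  ],
)

```text
time_s: 25.95
ee_pos: [0.5542, -0.0514, 0.1201]
ee_rot: [[-0.121, 0.993, 0.001], [0.993, 0.121, -0.007], [-0.007, -0.0, -1.0]]
force: [0.2, -14.5, -0.7]
opening: 0.0001
grasp_force: 7.0
```

Request:
move_arm(
  plan=[
    [[-0.3,0,0],[0,0,0],1],
    [[-0.6,0,0],[0,0,0],1],
    [[0,0,-0.7],[0,0,0],1],
    [[-0.3,0,-0.9],[0,0,0],1],
    [[-0.4,0,-0.9],[0,0,0],1],
    [[-0.4,0,-0.4],[0,0,0],1],
    [[0,0,0],[0,0,0],1],
    [[0,0,0],[0,0,0],1],
    [[0,0,0],[0,0,0],1],
  ],
)

```text
time_s: 26.7
ee_pos: [0.5585, -0.096, 0.1913]
ee_rot: [[-0.119, 0.993, -0.002], [0.993, 0.119, 0.001], [0.002, -0.002, -1.0]]
force: [0.0, -0.4, -0.2]
opening: -0.0003
grasp_force: 0.0
```

Run:
```python
from h import *
np.set_printoptions(precision=4,suppress=True)
w=cam("wrist");save(w,"w11.png");s=bot.state();p=np.array(s["ee_pos"])
q=np.load("q.npy");c,sn=np.cos(q[2]),np.sin(q[2])
F=lambda X:1e3*np.array([(X[0]-q[0])*c+(X[1]-q[1])*sn,-(X[0]-q[0])*sn+(X[1]-q[1])*c])
W=lambda x,y,z:np.array([q[0]+(c*x-sn*y)/1e3,q[1]+(sn*x+c*y)/1e3,z/1e3])
print("tcp",F(p),p[2],s["time_s"])
g=cv2.cvtColor(w["color"],cv2.COLOR_RGB2GRAY)
print("wing ends",proj(w,W(-43,-60,120)),proj(w,W(-23,-60,120)),"pivot",proj(w,W(14,-60,88.5)),"plug",proj(w,W(0,0,152)),"post",proj(w,W(-46,-17,118)))
u=proj(w,W(-33,-60,120)).round().astype(int)
for r in range(u[0]-24,u[0]+27,3): print(r,u[1]-39,g[r,u[1]-39:u[1]+40:3].tolist())
u=proj(w,W(-46,-17,118)).round().astype(int);print("post",u)
for r in range(max(0,u[0]-15),u[0]+16,3): print(r,u[1]-18,g[r,u[1]-18:u[1]+19:3].tolist())
```

```text
tcp [ -29.1554 -120.1089] 0.19102422988304268 26.75
wing ends [133.308 298.292] [133.3183 330.6713] pivot [128.0709 381.1807] plug [  9.2634 384.4517] post [ 57.6774 291.785 ]
109 275 [233, 166, 162, 144, 159, 236, 235, 235, 234, 233, 234, 234, 233, 231, 234, 234, 234, 232, 232, 253, 255, 255, 255, 255, 255, 255, 232]
112 275 [219, 158, 159, 159, 143, 199, 236, 235, 235, 234, 234, 233, 232, 234, 235, 234, 235, 234, 233, 254, 255, 255, 255, 255, 255, 255, 228]
115 275 [232, 165, 167, 166, 150, 203, 235, 236, 234, 231, 232, 232, 231, 231, 233, 235, 232, 232, 232, 255, 255, 255, 255, 255, 255, 255, 224]
118 275 [238, 214, 175, 193, 236, 235, 235, 233, 232, 231, 233, 231, 230, 230, 215, 199, 229, 232, 230, 255, 255, 255, 255, 255, 255, 255, 223]
121 275 [238, 236, 237, 238, 236, 235, 234, 233, 232, 233, 234, 233, 231, 248, 249, 241, 221, 181, 232, 252, 255, 255, 255, 255, 255, 255, 223]
124 275 [212, 211, 215, 214, 213, 215, 212, 211, 212, 211, 212, 212, 251, 253, 252, 248, 235, 194, 174, 252, 255, 255, 255, 255, 255, 255, 207]
127 275 [45, 46, 44, 48, 42, 46, 47, 46, 101, 160, 157, 157,
[... 1443 characters left out ...]
33, 234, 237, 237, 236, 235, 233, 255, 255]
49 274 [234, 234, 233, 232, 233, 233, 233, 235, 235, 234, 234, 255, 255]
52 274 [234, 234, 233, 233, 237, 254, 251, 228, 248, 248, 248, 254, 255]
55 274 [235, 235, 235, 242, 254, 253, 253, 250, 255, 255, 255, 255, 255]
58 274 [236, 235, 234, 253, 254, 253, 251, 250, 188, 234, 242, 241, 226]
61 274 [235, 236, 236, 252, 254, 253, 251, 247, 160, 209, 230, 230, 222]
64 274 [235, 236, 238, 236, 254, 252, 250, 246, 127, 168, 230, 231, 231]
67 274 [233, 235, 237, 236, 220, 244, 238, 133, 125, 198, 231, 230, 231]
70 274 [232, 233, 235, 235, 235, 220, 128, 128, 125, 201, 205, 205, 205]
73 274 [234, 234, 235, 236, 234, 235, 235, 212, 235, 234, 233, 232, 232]
```

Run:
```python
from h import *
v=cam("side");a=cv2.imread("pics/side8.png").astype(int);b=v["color"][:,:,::-1].astype(int)
d=np.abs(a-b).max(2)
print("cover region diff",d[110:175,225:270].mean(),"jar/bottle",d[260:330,160:280].mean(),"spool",d[165:190,365:388].mean())
for t in("gauge_mid","cover_bar"): print(t,[(x["pixel"],round(x["score"],2)) for x in bot.search_frame(t,v)[:2]])
```

```text
cover region diff 7.216410256410256 jar/bottle 1.6417857142857142 spool 1.0817391304347825
gauge_mid [([205.5, 288.4], 0.86)]
cover_bar []
```

Run:
```python
from h import *
v=cam("side");a=cv2.imread("pics/side8.png");b=np.ascontiguousarray(v["color"][:,:,::-1])
d=np.abs(a.astype(int)-b).max(2)[110:190,225:275]
print(cv2.resize(d.astype(np.float32),(10,16),interpolation=cv2.INTER_AREA).round().astype(int))
t=a[115:150,230:256];r=cv2.matchTemplate(b[95:170,210:290],t,cv2.TM_CCOEFF_NORMED);print(cv2.minMaxLoc(r))
```

```text
[[ 0  1  1  1  1  1  1  1  1  1]
 [ 1  1  1  1  1 14  1  1  1  1]
 [ 1  1  1  1  3 32  1  1  1  1]
 [ 1  1  1  1  1 36  4  1  1  1]
 [ 1  1  1  1  1 28 13  1  1  1]
 [ 1  1  1  1  1 22 16 24  3  1]
 [ 1  1  1  1  1 33 46  8  1  1]
 [ 1  1  1  1  2 38 46  9  1  2]
 [ 1  1  1  1  1 27 46 15  1  2]
 [ 1  1  1  2  3  5 31 13  2  2]
 [ 4 17  7 10  8  1  2  2  2  2]
 [ 3 26 10 11 10 15 15  4  2  2]
 [49  7  6  4  6 17 21  8  2  2]
 [27  2  3  4  2  3  4  2  1  3]
 [ 7  2  3  7  3  1  1  1  1  9]
 [11  6  3  6  3  1  1  1  1  8]]
(-0.30611205101013184, 0.86311936378479, (14, 40), (20, 20))
```

```bash
python3 -c "
from rig import bot
print(bot.finish_job())"
```

```text
the job is handed in; nothing more can be done
None
```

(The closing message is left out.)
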